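# Gauge a composite test coupon with the ratchet thimble

### The job

Lay the black test coupon on the bed of the thickness gauge and slide it gently under the spindle until its end is fully home against the back stop, then let go of it. Then turn the ratchet knob on top of the gauge clockwise until the spindle pinches the coupon and the slip clutch clicks, at least once and at most four times, and leave the coupon pinched there. Leave the other things on the bench alone.

Things in the scene. Friction and masses are not known exactly. Their poses are not given: they have to be found in the camera images.
- coupon_center (a point): Centre (half-way up) of the loose black carbon-fibre coupon: a plain flat bar 240 mm long (its x axis), 30 mm wide (y), 12 mm thick (z), 100 to 185 g, lying flat on the bench. Both ends are alike. Best gripped across its width near its middle.
- coupon: The same coupon; the origin is the centre of its underside, 6 mm below coupon_center.
- gauge: Upright steel and grey thickness gauge screwed to the bench. Origin on its vertical spindle axis at bench level; x points level from its open front to its back column, the way the coupon slides in. Foot plate 270 x 64 x 12 mm, x -170 to +100 mm. Grey arm over the spindle 34 mm wide, 85 to 115 mm up, x -29 to +96. Home coupon: centre at x -95 mm, y 0, 46 mm up.
- stop: Back stop on the bed, a steel block 40 mm wide, 20 mm high; origin at the foot of its front face, at gauge x +25 mm, y 0, on the bed's top. The coupon's end meets this face. More than 20 N on it is too rough.
- bed (a point): Point on the bed's flat top, 40 mm above the bench, under the spindle; gauge axes. The bed is 22 mm wide from x -171 to -32 mm (narrower than the coupon, fingers can straddle it down to the foot plate) and 60 mm wide from x -32 to +30. On that, side guides 10 mm high: 35 mm apart from x -9 to +21 mm, flaring to 44 mm apart at x -31.
- spindle: Steel spindle on the gauge's vertical axis with a spring-loaded tip 14 mm in diameter (about 30 N/mm); origin at the centre of its lower, pinching face. At the start it stands 3.5 to 6.2 mm above where a coupon's top will be. It goes down 14 mm per clockwise turn of the thimble without turning itself, and stays where it is when the knob is let go.
- knob_grip (a point): Point to grip on the ratchet knob: on the spindle axis at the knob's mid-height, 164 mm above the bench. Dark ribbed cylinder, 32 mm diameter, 28 mm high, free all round, white line on top; below it the thimble, 23 mm diameter, 31 mm high, on the grey arm. The knob does not rise or sink as it turns.
- knob (a joint): Slip of knob against thimble (rad): 0 at the start, within 0.3 of its rest while the thimble turns along, +0.785 per click clockwise seen from above. Running down takes about 0.13 N m at the knob; with the spindle stopped on the coupon the torque rises by 0.05 N m or more, then the clutch gives with a click and the torque drops, again every 45 degrees.
- parts_tray: Grey open tray 110 x 150 x 35 mm, bystander; origin at the centre of its underside.
- resin_jar: Jar 64 mm in diameter, 90 mm high, bystander; origin at the centre of its underside.
- tape_roll: Roll of tape lying flat, 100 mm across, 25 mm high, bystander; origin at the centre of its underside.
- wrench: Wrench 180 mm long, lying flat, bystander; origin at its middle, underside.
There are look-alikes about, which are no part of the job. Of the things like the coupon, leave any that is pink; of the rest the larger one is meant.

How it is judged:
On the way, in this order (a step that is already met when the one before it is completed fails the run):
1. the coupon lies flat on the bed, between the guides, home against the stop, and the fingers are off it (x of coupon_center in the frame of gauge between -0.098 and -0.092 m and y of coupon_center in the frame of gauge between -0.007 and 0.007 m and z of coupon_center in the frame of gauge between 0.043 and 0.048 m and angle between the x axis of coupon_center and the x axis of gauge, either way round below 0.1 rad and contact force between the fingers and coupon below 0.2 N), for 0.2 s.
2. the clutch has clicked at least once while the spindle presses on the coupon (value of joint knob above 0.6 rad and contact force between spindle and coupon above 5 N), for 0.1 s.
At the end, for the whole second after the job is handed in: The coupon lies flat on the bed within 3 mm of home along the gauge and 7 mm across it, its length within 0.1 rad of the gauge's; the clutch has slipped by at least one click (more than 0.6 rad); the spindle presses on the coupon with more than 5 N and the coupon is at rest (all of step 2 and x of coupon_center in the frame of gauge between -0.098 and -0.092 m and y of coupon_center in the frame of gauge between -0.007 and 0.007 m and z of coupon_center in the frame of gauge between 0.043 and 0.048 m and angle between the x axis of coupon_center and the x axis of gauge, either way round below 0.1 rad and linear speed of coupon below 0.01 m/s); the robot touches nothing.
It fails at once if the clutch is run on past four clicks (value of joint knob above 3.6 rad).
It fails at once if the coupon is rammed against the stop with more than 20 N (contact force between coupon and stop above 20 N).
It fails at once if a bystander is moved by more than 20 mm (distance of any of parts_tray, resin_jar, tape_roll, wrench from where it was at the start of the episode above 0.02 m).
It also fails if it takes over 70 s, if anything falls off the work surface, if the arm or the gripper's body presses on something with over 40 N, if the wrist force passes 120 N, or if a joint passes its speed limit or range.

### The arm

A 6-joint arm with a two-finger parallel gripper is mounted at the origin on the work surface. World frame = base frame: x ahead of the robot, y to its left, z up, the work surface at z = 0. Lengths are in m, angles in rad, forces in N, time in s.
With the tool pointing down it reaches from about 0.25 to 0.775 m from the base axis. Payload 4 kg.
Tool frame: the origin (TCP) lies midway between the tips of the shut fingers; the grasp point (between the pads) lies 19 mm behind it; z points along the fingers, y is the direction in which the jaws open and shut (so a half turn about z gives the same grasp; the last joint's range is limited). The gripper opens to 94 mm and grips with 3 to 60 N. Pads are 16 mm wide; open, the fingers measure 119 mm over their backs; the gripper's body (75 mm by 177 mm) begins 78 mm behind the grasp point.
Start: joints at [1.22, 0.087, 1.371, -0, 1.684, -0.103], TCP at [0.135, 0.533, 0.206] pointing down, gripper open.
Joint ranges: [-3.1, 3.1], [-0.76, 2.03], [0.27, 2.55], [-1.08, 4.22], [0.17, 2.65], [-2.57, 2.57]. Speed limits (rad/s): [2.79, 2.79, 3.14, 3.14, 3.14, 3.14].

### API

Orientations are given as [roll, pitch, yaw] about the fixed x, y, z axes, in that order (R = Rz(yaw) Ry(pitch) Rx(roll)).
In Python, from bench import robot, cams gives the robot as it stands.
- The arm moves only by the tool step_arm, never from a script. Its argument "plan" is a list that holds one entry, the list of rows, each a list of 5 numbers: the shift along the world's x, y, z in mm, then the turn about the world's z in rad, then the opening in per cent of the stroke, from 0 (shut) to 100 (fully open). In form: [[[tx, ty, tz, turn, fingers], ...]]. A call has 1 to 8 rows; each row is the pose to reach, as a shift and turn from the pose commanded when the call began; what a row does not reach only later rows make up. A row lasts 1/12 s, in which the tool goes at most 41.7 mm and 7.16 degrees, less where a joint would pass 70% of its speed; a pose out of reach is approached as far as the arm can. A call with a gripper value outside its range is refused whole. The fingers move at their own pace and stop on an object; the grip force is fixed at half the most. Time passes only in rows, so rows that repeat a pose let the fingers close. It gives the time, the measured TCP pose, the force and the opening at its end, in the units of the state.
- robot.get_obs(): the state, without advancing time (a new reading comes with each control period).
- cams.snapshot(name): name is "scene" or "top"; returns a dict with "frame" (400x640x3 uint8, red, green, blue), "camera_matrix" (3x3 intrinsics, pixels), "origin" and "attitude" of the camera in the world. Camera axes: x right, y down, z forward; pixel columns grow to the right and rows downward; lengths in m; the calibration is good to about 2 mm. A picture is of the moment at which its call begins. There is no depth.
- robot.close_job(): hands the job in, once; it reports no verdict.
The state is a dict: "time": time; "joint_positions": joint angles; "qvel": joint speeds; "joint_torque": joint torques, N m; "tool_pos": TCP position; "ee_rot": TCP orientation; "wrist_force": force on the tool from outside, world axes, zero at the start; "wrist_torque": the same for the moment, N m; "width": finger opening in m.
Only numpy, scipy, OpenCV 4.12 (cv2) and the standard library are available. Lean on these libraries where they do the work, as an engineer would, in place of code of your own. Each camera call takes 0.05 s, during which the arm holds its last target. There are 200 camera calls.

## Working session

There is one attempt and no reset: what is moved stays moved. The work goes in short steps, Python scripts to look and compute and a tool call to move; the robot and the scene stay as the last step left them, time stands still between calls to the robot, and variables do not carry over. Pictures are saved under pics/ and viewed, about 8 in all and at most 12, crops included, and the job is handed in when it is done.

Besides the shell and the picture viewer there is one more tool, called after ">>>" as name(argument=value, ...) on one line, values as JSON. step_arm: Moves the arm, as the interface text tells. Its arguments: {"type":"object","properties":{"plan":{"type":"array"}},"required":["plan"]}

```bash
mkdir -p pics; ls; python3 - <<'E'
from bench import robot,cams
import cv2,numpy as np
for n in("scene","top"):
    s=cams.snapshot(n); cv2.imwrite(f"pics/{n}0.png",s["frame"][:,:,::-1])
    print(n,s["camera_matrix"],s["origin"],s["attitude"])
print(robot.get_obs())
E
```

```text
pics
scene [[399.68345943   0.         321.02890248]
 [  0.         399.68345943 193.9686735 ]
 [  0.           0.           1.        ]] [1.34357443 0.14950038 1.07208234] [-2.47591209e+00 -1.64206530e-03  1.66158696e+00]
top [[376.55605307   0.         320.57301883]
 [  0.         376.55605307 205.16724419]
 [  0.           0.           1.        ]] [0.52685254 0.08538567 1.25969421] [-3.05465289 -0.00535743 -1.54505528]
{'time': 0.1, 'joint_positions': array([ 1.21989214e+00,  8.78794111e-02,  1.37206983e+00, -1.14666808e-05,
        1.68360961e+00, -1.03104744e-01]), 'qvel': array([-0.00104779, -0.00139984, -0.00280746,  0.00073669, -0.00011762,
        0.0001003 ]), 'joint_torque': array([ 2.87215342e-03, -3.41256666e+01, -3.03300226e+01,  7.19957566e-02,
        3.04265111e-02, -8.12862140e-05]), 'tool_pos': array([0.13474143, 0.53273651, 0.20443904]), 'ee_rot': array([-3.13963573e+00, -1.91029055e-04,  2.89379174e+00]), 'wrist_force': array([ 0.29447168,  0.13725472, -0.13134701]), 'wrist_torque': array([-0.00176646,  0.01829055, -0.03547479]), 'width': 0.09379808974362108}
```

View pics/top0.png

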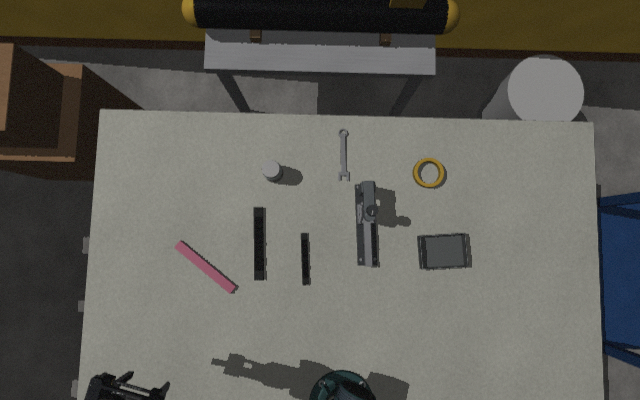

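View pics/scene0.png

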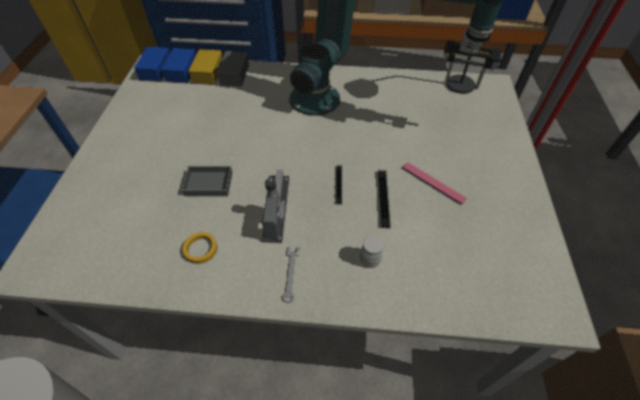

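The top view (image up = world +x) shows the large black bar at about (260,243), a smaller one at (305,258), a pink one at (206,267), and the gauge at (367,225) with its knob near (371,211). Next I'll measure the coupon and enlarge the gauge.

```bash
cat >h.py <<'E'
import numpy as np,cv2
from scipy.spatial.transform import Rotation as R
def ray(s,p,z):
    "pixels (N,2) -> world points on plane z"
    p=np.atleast_2d(p).astype(float); K=s["camera_matrix"]
    d=np.c_[p,np.ones(len(p))]@np.linalg.inv(K).T@R.from_euler("xyz",s["attitude"]).as_matrix().T
    o=np.array(s["origin"]); return o+d*((z-o[2])/d[:,2])[:,None]
def proj(s,P):
    c=(np.atleast_2d(P)-s["origin"])@R.from_euler("xyz",s["attitude"]).as_matrix()
    q=c@s["camera_matrix"].T; return q[:,:2]/q[:,2:]
def blob(s,box,z,thr):
    "dark blob in box x0,y0,x1,y1 -> centre, length, width, yaw on plane z"
    x0,y0,x1,y1=box; g=s["frame"].max(2)[y0:y1,x0:x1]
    m=(g<thr).astype(np.uint8); n,l,st,_=cv2.connectedComponentsWithStats(m)
    k=1+st[1:,4].argmax(); c=max(cv2.findContours((l==k).astype(np.uint8),0,1)[0],key=len)[:,0]+[x0,y0]
    w=ray(s,c,z)[:,:2]; (cx,cy),(a,b),t=cv2.minAreaRect((w*1000).astype(np.float32))
    ys,xs=np.nonzero(l==k); q=ray(s,np.c_[xs+x0,ys+y0],z)[:,:2]
    mu=q.mean(0);_,_,V=np.linalg.svd(q-mu,full_matrices=False)
    yaw=np.arctan2(*V[0][::-1]); yaw=(yaw+np.pi/2)%np.pi-np.pi/2
    return mu,(a,b),yaw
E
python3 - <<'E'
from bench import cams
from h import *
T=cams.snapshot("top");S=cams.snapshot("scene")
for b in((240,195,280,295),(290,225,320,295)):print(blob(T,b,.012,45))
print(blob(S,(365,160,400,235),.012,45))
print(T["frame"].max(2)[243,245:275])
a=cv2.resize(T["frame"][170:280,335:425],None,fx=5,fy=5,interpolation=2)
b=cv2.resize(S["frame"][160:250,225:305],None,fx=4,fy=4,interpolation=2)
im=np.zeros((550,790,3),np.uint8);im[:,:450]=a[:550];im[:360,460:780]=b;cv2.imwrite("pics/g.png",im[:,:,::-1])
E
```

```text
(array([0.50395923, 0.28220293]), (233.18455505371094, 29.687442779541016), np.float64(0.0590210038825858))
(array([0.45725276, 0.12887519]), (163.09912109375, 19.76105499267578), np.float64(0.06287976917612559))
(array([0.51739752, 0.2836488 ]), (228.7798614501953, 26.138954162597656), np.float64(0.050998215398895486))
[132 130 131 138 138 136 131 134 136  47  28  27  21  21  17  21  26  24
  36  66  66  59 133 134 135 135 132 138 136 135]
```

View pics/g.png

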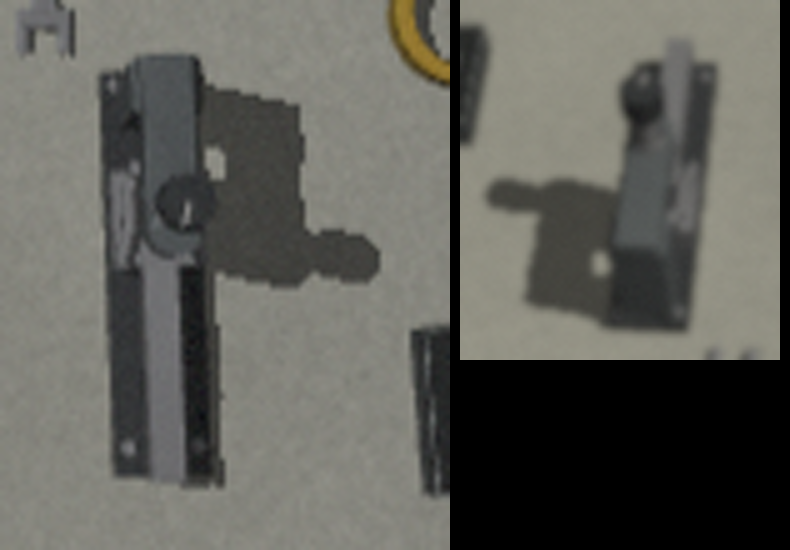

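The crop shows the foot plate with its left edge from crop (100,75) to (115,475), the bed strip's centre line from (168,481) to (160,266), and the knob top near (187,200) with a white line. I'll turn those into world points.

```bash
python3 - <<'E'
from bench import cams
from h import *
T=cams.snapshot("top");S=cams.snapshot("scene")
f=lambda u,v:(u/5+335-.4,v/5+170-.4)
for n,p,z in [("bedfront",(168,481),.04),("bedL1",(152,481),.04),("bedR1",(184,481),.04),("bedL2",(141,266),.04),("bedR2",(178,266),.04),("footFL",(115,475),.012),("footBL",(100,75),.012),("footFR",(213,485),.012),("knobtop",(187,200),.178),("armBL",(135,55),.115),("armBR",(197,55),.115)]:
    print(n,(ray(T,f(*p),z)[0,:2]*1000).round(1))
g=lambda u,v:((u-460)/4+225-.4,v/4+160-.4)
for n,p,z in [("S knobtop",(641,95),.178),("S footBL",(608,327),0),("S footBR",(688,330),.0),("S footFR",(717,65),.012)]:
    print(n,(ray(S,g(*p),z)[0,:2]*1000).round(1))
E
```

```text
bedfront [442.1 -76.2]
bedL1 [441.8 -65.9]
bedR1 [442.3 -86.5]
bedL2 [579.6 -56.7]
bedR2 [580.2 -80.6]
footFL [443.2 -45. ]
footBL [707.7 -30.5]
footFR [ 438.3 -109.5]
knobtop [612.3 -66.5]
armBL [705.8 -42.2]
armBR [706.8 -80.3]
S knobtop [618.9 -64.2]
S footBL [709.2 -92.6]
S footBR [706.2 -30.1]
S footFR [444.6 -43.6]
```

Gauge: axis at about (613,-66) mm, yaw 0.055. Coupon: about (505,282), yaw 0.059. I'll go above the coupon.

>>> step_arm(plan=[[[370,-251,0,0.306,100],[370,-251,0,0.306,100],[370,-251,0,0.306,100],[370,-251,0,0.306,100],[370,-251,0,0.306,100],[370,-251,0,0.306,100],[370,-251,0,0.306,100],[370,-251,0,0.306,100]]])

```text
time: 0.97
tool_pos: [0.406, 0.349, 0.2057]
ee_rot: [3.141, 0.0, -3.083]
wrist_force: [-0.1, 0.5, 0.6]
width: 0.0939
```

>>> step_arm(plan=[[[147,-100,-100,0,100],[147,-100,-100,0,100],[147,-100,-100,0,100],[147,-100,-100,0,100],[147,-100,-100,0,100],[147,-100,-100,0,100],[147,-100,-100,0,100]]])

```text
time: 1.55
tool_pos: [0.5515, 0.2488, 0.1031]
ee_rot: [-3.141, -0.005, -3.087]
wrist_force: [-0.1, 0.7, 1.3]
width: 0.094
```

>>> step_arm(plan=[[[-47,33,0,0,100],[-47,33,0,0,100],[-47,33,-50,0,100],[-47,33,-80,0,100],[-47,33,-80,0,100],[-47,33,-80,0,100]]])

```text
time: 2.05
tool_pos: [0.5021, 0.2837, 0.0245]
ee_rot: [-3.14, -0.004, -3.081]
wrist_force: [-1.2, 0.0, 0.6]
width: 0.0944
```

```bash
python3 - <<'E'
from bench import robot,cams
from h import *
o=robot.get_obs();print(o["tool_pos"],o["ee_rot"],o["wrist_force"])
T=cams.snapshot("top");S=cams.snapshot("scene")
a=cv2.resize(T["frame"][185:305,210:320],None,fx=4,fy=4,interpolation=2)
b=cv2.resize(S["frame"][130:240,340:430],None,fx=4,fy=4,interpolation=2)
im=np.zeros((480,800,3),np.uint8);im[:,:440]=a;im[:440,440:]=b;cv2.imwrite("pics/c.png",im[:,:,::-1])
E
```

```text
[0.50211008 0.28370893 0.02453465] [-3.14031945 -0.00412112 -3.08139671] [-1.23085251  0.03729763  0.62881704]
```

View pics/c.png

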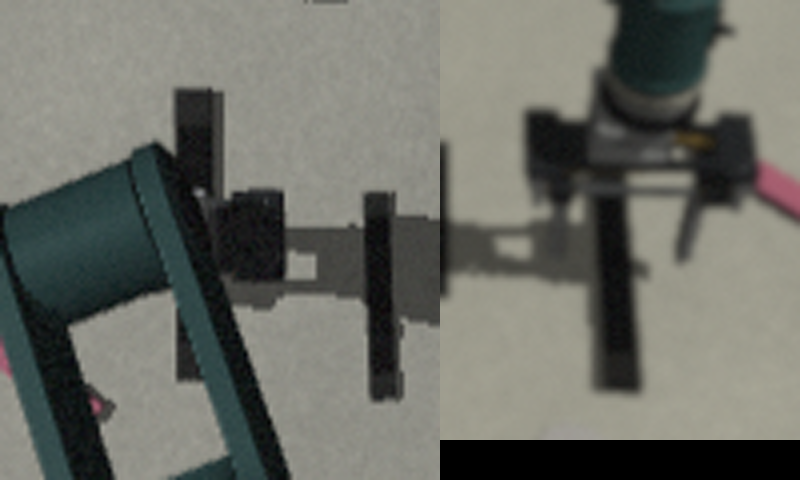

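The fingers straddle the big bar (crop column 200, rows 90–380 in the top view). I'll go down and close.

>>> step_arm(plan=[[[0,-1,-20,0,100],[0,-1,-20,0,100],[0,-1,-20,0,20],[0,-1,-20,0,20],[0,-1,-20,0,20],[0,-1,-20,0,20],[0,-1,-20,0,20],[0,-1,-20,0,20]]])

```text
time: 2.82
tool_pos: [0.5048, 0.2825, 0.006]
ee_rot: [3.141, 0.001, -3.083]
wrist_force: [-0.3, -0.5, -1.0]
width: 0.0576
```

>>> step_arm(plan=[[[0,0,0,0,20],[0,0,0,0,20],[0,0,0,0,20],[0,0,0,0,20]]])

```text
time: 3.15
tool_pos: [0.5045, 0.2826, 0.0054]
ee_rot: [3.141, -0.0, -3.083]
wrist_force: [0.1, 0.8, -1.2]
width: 0.0308
```

>>> step_arm(plan=[[[0,0,0,0,10],[0,0,0,0,10],[0,0,30,0,10],[0,0,60,0,10],[0,0,90,0,10],[0,0,110,0,10],[0,0,110,0,10],[0,0,110,0,10]]])

```text
time: 3.82
tool_pos: [0.5051, 0.2825, 0.1162]
ee_rot: [3.141, 0.002, -3.083]
wrist_force: [-0.1, 0.1, -2.1]
width: 0.0291
```

>>> step_arm(plan=[[[-25,-33,20,0,10],[-50,-66,20,0,10],[-56,-107,20,0,10],[-56,-148,20,0,10],[-56,-189,20,0,10],[-56,-230,20,0,10],[-56,-271,20,0,10],[-56,-312,20,0,10]]])

```text
time: 4.48
tool_pos: [0.4464, -0.0312, 0.1325]
ee_rot: [3.14, -0.005, -3.083]
wrist_force: [0.7, -0.2, -1.5]
width: 0.0292
```

>>> step_arm(plan=[[[0,-25,0,-0.003,10],[0,-46,0,-0.003,10],[0,-46,-25,-0.003,10],[0,-46,-50,-0.003,10],[0,-46,-62,-0.003,10],[0,-46,-62,-0.003,10],[0,-46,-62,-0.003,10]]])

```text
time: 5.07
tool_pos: [0.4465, -0.0751, 0.0707]
ee_rot: [3.139, -0.006, -3.087]
wrist_force: [0.3, -0.2, -1.6]
width: 0.0294
```

```bash
python3 - <<'E'
from bench import robot,cams
from h import *
o=robot.get_obs();print(o["tool_pos"],o["ee_rot"],o["wrist_force"],o["wrist_torque"])
T=cams.snapshot("top");S=cams.snapshot("scene")
a=cv2.resize(T["frame"][170:310,325:425],None,fx=4,fy=4,interpolation=2)
b=cv2.resize(S["frame"][130:250,220:310],None,fx=4,fy=4,interpolation=2)
im=np.zeros((560,760,3),np.uint8);im[:,:400]=a;im[:480,400:]=b;cv2.imwrite("pics/d.png",im[:,:,::-1])
E
```

```text
[ 0.44645296 -0.0750841   0.0706558 ] [ 3.13943817 -0.0058267  -3.08659584] [ 0.28709524 -0.15971332 -1.63425589] [ 0.06303868 -0.03653183  0.00960791]
```

View pics/d.png

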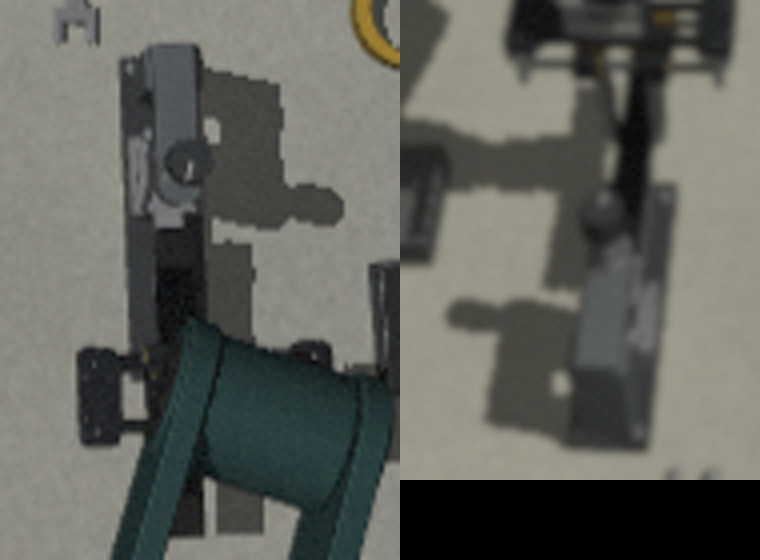

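The coupon hangs over the bed strip: its front end is near top-crop row 225, columns 155–205. I'll check alignment in the gauge frame.

```bash
python3 - <<'E'
from bench import cams
from h import *
T=cams.snapshot("top")
f=lambda u,v:(u/4+325-.4,v/4+170-.4)
c,s=np.cos(.055),np.sin(.055)
for n,p in [("FL",(155,228)),("FR",(205,226)),("RL",(171,535)),("RR",(204,534))]:
    w=ray(T,f(*p),.0772)[0,:2]-[.6133,-.0664]; print(n,(np.array([w@[c,s],w@[-s,c]])*1000).round(1))
g=T["frame"].max(2)
for r in (235,232,229): print(r,g[r,358:382])
E
```

```text
FL [-46.5  14.7]
FR [-46.1 -24.6]
RL [-283.1   11.6]
RR [-283.1  -13.8]
235 [57 57 60 60 56 73 43 34 28 27 32 31 32 30 30 32 35 30 51 65 71 70 64 69]
232 [55 60 57 59 54 73 38 36 25 34 33 38 37 38 36 35 31 34 67 70 68 68 69 69]
229 [ 57  56  59  56  58  62  40  40  37  36  34  34  35  35  40  32  30  31
  67  68 114 119 121 122]
```

>>> step_arm(plan=[[[0,0.5,-15,0,10],[0,0.5,-22,0,10],[0,0.5,-22,0,10],[0,0.5,-23,0,10],[0,0.5,-24,0,10],[0,0.5,-24,0,10]]])

```text
time: 5.72
tool_pos: [0.449, -0.0752, 0.05]
ee_rot: [-3.141, 0.001, -3.086]
wrist_force: [-0.1, 0.7, -1.7]
width: 0.0294
```

>>> step_arm(plan=[[[0,0,-0.5,0,10],[0,0,-1,0,10],[0,0,-1,0,10]]])

```text
time: 5.97
tool_pos: [0.4487, -0.0751, 0.0487]
ee_rot: [-3.142, 0.0, -3.086]
wrist_force: [0.5, 0.2, -2.3]
width: 0.0295
```

>>> step_arm(plan=[[[0,0,-1,0,10],[0,0,-1.5,0,10],[0,0,-2,0,10],[0,0,-2,0,10]]])

```text
time: 6.3
tool_pos: [0.4485, -0.0751, 0.0463]
ee_rot: [3.141, -0.0, -3.086]
wrist_force: [-0.4, 0.3, -1.4]
width: 0.0295
```

>>> step_arm(plan=[[[0,0,-0.5,0,10],[0,0,-1,0,10],[0,0,-1,0,10]]])

```text
time: 6.55
tool_pos: [0.4485, -0.0751, 0.0454]
ee_rot: [3.141, -0.0, -3.086]
wrist_force: [0.3, -0.2, -0.5]
width: 0.0292
```

>>> step_arm(plan=[[[5,0.28,0,0,10],[10,0.55,0,0,10],[15,0.83,0,0,10],[20,1.1,0,0,10],[25,1.38,0,0,10],[30,1.65,0,0,10],[35,1.93,0,0,10],[35,1.93,0,0,10]]])

```text
time: 7.22
tool_pos: [0.4847, -0.0732, 0.0456]
ee_rot: [3.142, 0.001, -3.086]
wrist_force: [0.3, -0.8, -0.8]
width: 0.0294
```

>>> step_arm(plan=[[[3,0.17,0,0,10],[6,0.33,0,0,10],[9,0.5,0,0,10],[12,0.66,0,0,10],[15,0.83,0,0,10],[18,1,0,0,10],[20,1.1,0,0,10],[20,1.1,0,0,10]]])

```text
time: 7.88
tool_pos: [0.504, -0.0721, 0.0455]
ee_rot: [3.142, 0.0, -3.086]
wrist_force: [-0.4, -0.3, -0.7]
width: 0.0297
```

>>> step_arm(plan=[[[1.5,0.08,0,0,10],[3,0.17,0,0,10],[4.5,0.25,0,0,10],[6,0.33,0,0,10],[7,0.39,0,0,10],[8,0.44,0,0,10],[8,0.44,0,0,10]]])

```text
time: 8.47
tool_pos: [0.5118, -0.0716, 0.0455]
ee_rot: [3.142, 0.0, -3.086]
wrist_force: [0.0, 0.1, -2.1]
width: 0.0296
```

>>> step_arm(plan=[[[0.5,0.03,0,0,10],[1,0.06,0,0,10],[1.5,0.08,0,0,10],[2,0.11,0,0,10],[2,0.11,0,0,10]]])

```text
time: 8.88
tool_pos: [0.5137, -0.0715, 0.0455]
ee_rot: [3.141, 0.0, -3.086]
wrist_force: [0.6, -0.0, -1.4]
width: 0.0291
```

>>> step_arm(plan=[[[0.3,0.02,0,0,10],[0.6,0.03,0,0,10],[0.9,0.05,0,0,10],[0.9,0.05,0,0,10]]])

```text
time: 9.22
tool_pos: [0.5145, -0.0715, 0.0455]
ee_rot: [3.142, 0.0, -3.086]
wrist_force: [-1.1, 0.0, -1.7]
width: 0.0296
```

>>> step_arm(plan=[[[0.3,0.02,0,0,10],[0.6,0.03,0,0,10],[0.9,0.05,0,0,10],[0.9,0.05,0,0,10]]])

```text
time: 9.55
tool_pos: [0.5154, -0.0714, 0.0455]
ee_rot: [3.141, 0.0, -3.086]
wrist_force: [0.2, -0.5, -1.5]
width: 0.0295
```

>>> step_arm(plan=[[[0.3,0.02,0,0,10],[0.6,0.03,0,0,10],[0.9,0.05,0,0,10],[0.9,0.05,0,0,10]]])

```text
time: 9.88
tool_pos: [0.516, -0.0714, 0.0454]
ee_rot: [3.141, -0.001, -3.086]
wrist_force: [-0.4, 0.2, -1.3]
width: 0.0295
```

>>> step_arm(plan=[[[0.3,0.02,0,0,10],[0.6,0.03,0,0,10],[0.9,0.05,0,0,10],[0.9,0.05,0,0,10]]])

```text
time: 10.22
tool_pos: [0.5161, -0.0714, 0.0454]
ee_rot: [3.141, -0.003, -3.086]
wrist_force: [-5.1, -1.1, 2.1]
width: 0.0298
```

Firm resistance along x (-5 N) with no further travel, so the coupon is at the stop. I'll release, rise, and check.

>>> step_arm(plan=[[[-0.5,0,0,0,10],[-0.5,0,0,0,60],[-0.5,0,0,0,60],[-0.5,0,0,0,60],[-0.5,0,0,0,60],[-0.5,0,0,0,60],[-0.5,0,0,0,60]]])

```text
time: 10.8
tool_pos: [0.5171, -0.0713, 0.0457]
ee_rot: [-3.142, 0.001, -3.086]
wrist_force: [-0.5, -2.1, -0.5]
width: 0.056
```

>>> step_arm(plan=[[[-1,0,0,0,60],[-1,0,10,0,60],[-1,0,30,0,60],[-1,0,70,0,60],[-1,0,110,0,60],[-1,0,150,0,60],[-1,0,165,0,60],[-1,0,165,0,60]]])

```text
time: 11.47
tool_pos: [0.5184, -0.072, 0.2177]
ee_rot: [-3.138, 0.012, -3.086]
wrist_force: [0.3, 0.3, 0.1]
width: 0.0563
```

>>> step_arm(plan=[[[-40,41,10,0.12,100],[-80,82,10,0.24,100],[-80,123,10,0.36,100],[-80,140,10,0.48,100],[-80,140,10,0.6,100],[-80,140,10,0.7,100]]])

```text
time: 11.97
tool_pos: [0.4341, 0.071, 0.2193]
ee_rot: [3.14, -0.001, -2.376]
wrist_force: [0.5, -0.1, -0.3]
width: 0.0924
```

```bash
python3 - <<'E'
from bench import robot,cams
from h import *
o=robot.get_obs();print(o["tool_pos"],o["ee_rot"],o["joint_positions"],o["wrist_force"],o["wrist_torque"])
T=cams.snapshot("top");S=cams.snapshot("scene")
a=cv2.resize(T["frame"][170:310,325:425],None,fx=4,fy=4,interpolation=2)
b=cv2.resize(S["frame"][130:250,220:310],None,fx=4,fy=4,interpolation=2)
im=np.zeros((560,760,3),np.uint8);im[:,:400]=a;im[:480,400:]=b;cv2.imwrite("pics/e.png",im[:,:,::-1])
E
```

```text
[0.43413585 0.07104118 0.21934715] [ 3.14011572e+00 -1.08464703e-03 -2.37561105e+00] [ 3.28814534e-02 -1.61789219e-01  1.58430333e+00  3.75923712e-04
  1.72087287e+00 -2.30383980e+00] [ 0.45035154 -0.09182513 -0.27651151] [0.04001305 0.04436835 0.03246235]
```

View pics/e.png

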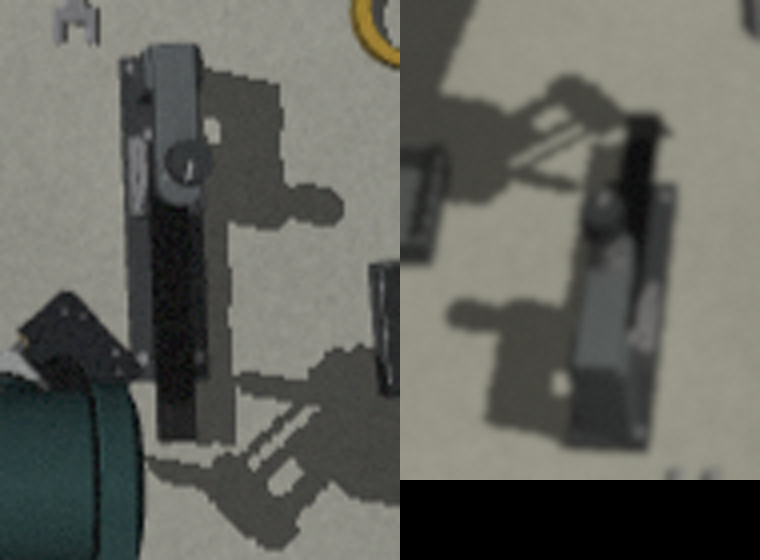

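The coupon now lies along the bed: its rear end is at top-crop row about 440, columns 158–197, and the front is hidden under the arm. The arm is clear of the knob. I'll check the rear end against the foot-plate front, which should be 45 mm apart.

```bash
python3 - <<'E'
from bench import cams
from h import *
T=cams.snapshot("top")
f=lambda u,v:(u/4+325-.4,v/4+170-.4)
c,s=np.cos(.055),np.sin(.055)
G=lambda p,z:(lambda w:(np.array([w@[c,s],w@[-s,c]])*1000).round(1))(ray(T,p,z)[0,:2]-[.6133,-.0664])
for n,p,z in [("RL",(157,441),.052),("RR",(197,441),.052),("L mid",(152,230),.052),("R mid",(202,230),.052),("footFL",(132,380),.012),("knob",(187,162),.178)]: print(n,G(f(*p),z))
g=T["frame"].max(2)
for c0 in(367,370,373): print(g[272:286,c0])
for r in(276,262,245,230): print(g[r,358:380])
k=g[200:222,364:384];print(k)
E
```

```text
RL [-214.2   16.7]
RR [-215.1  -15. ]
L mid [-47.4  14.2]
R mid [-48.5 -25.9]
footFL [-168.7   30.7]
knob [-2.4  1.9]
[ 38  35  35  34  37  33  35  35  74 122 144 143 121  72]
[ 35  36  37  37  43  38  35  30  89 140 141 142 124  69]
[ 33  38  32  37  40  33  36  36  91 141 141 140 142 126]
[ 59  32  21 132 142 142  70  33  37  37  39  38  43  38  38  40  63  73
  71  69  70  69]
[40 39 37 58 56 46 28 22 22 10 15 17 18 16 27 27 34 31 30 58 71 72]
[60 60 59 61 56 31 27 25 23 12 15 22 14 25 29 31 27 27 44 65 69 68]
[59 55 59 55 44 27 22 26 19 28 24 22 20 19 24 29 27 31 66 69 69 70]
[[ 91  91  88  91  90  89  88  86  91  86  55  69 143 148 147 108  78  68
   72  70]
 [ 95  91  90  90  86  89  87  85  87  93  61  71 143 148 144 144  82  73
   73  71]
 [ 91  90  91  87  88  87  88  85  84  87  57  66 143 145 144 148  78  70
   75  75]
 [ 93  91  88  86  90  90  85  84  83  90  57  71 127 144 148 147  76  69
   73  70]
 [ 96  93  92  92  91  81  84  82  73  81  57  60  68 145 147 149  81  69
   71  71]
 [ 93  89  91  89  81  67  64  61  56  58  57  58  69 124 130 129  78  75
   73  71]
 [ 
[... 657 characters left out ...]
  68  71
   70  68]
 [ 73  98 110  78  40  38  50  92 105  62  56  50  61  73  70  67  72  71
   72  69]
 [ 72  96  97  88  71  48  39  65  44  43  45  49  73  73  70  69  68  68
   72  70]
 [ 68  90  89  87  89  78  63  59  56  62  63  55  66  70  70  71  69  70
   69  71]
 [ 58  87  89  90  86  87  89  86  89  89  87  62  66  71  72  70  69  71
   72  71]
 [ 48  72  87  92  87  88  89  87  88  88  85  60  65  67  70  70  71  69
   74  72]
 [ 33  49  78  85  89  91  90  89  87  87  69  64  66  73  65  69  70  69
   71  72]
 [ 21  36  50  67  75  82  78  78  82  74  51  60  64  71  70  70  68  69
   70  65]
 [ 22  21  25  26  36  46  43  47  59  62  49  60  60  70  71  69  69  68
   69  70]]
```

The rear end at gauge x -214.7 puts the coupon centre at about -94.7 mm, y about +0.8, so it is home. Next, over to the knob.

>>> step_arm(plan=[[[32,-25,0,0,100],[64,-49,0,0,100],[96,-74,0,0,100],[128,-98,0,0,100],[158,-122,0,0,100],[178,-137,0,0,100],[178,-137,0,0,100],[178,-137,0,0,100]]])

```text
time: 12.78
tool_pos: [0.6137, -0.07, 0.2182]
ee_rot: [3.138, -0.002, -2.391]
wrist_force: [0.8, 0.5, 0.1]
width: 0.0941
```

>>> step_arm(plan=[[[0,0,-10,0,100],[0,0,-40,0,100],[0,0,-40,0,100],[0,0,-40,0,100]]])

```text
time: 13.12
tool_pos: [0.6114, -0.0672, 0.1783]
ee_rot: [3.137, -0.003, -2.386]
wrist_force: [-0.3, -0.0, 0.4]
width: 0.0941
```

>>> step_arm(plan=[[[1,0.5,-20,0,100],[1,0.5,-31,0,100],[1,0.5,-31,0,60],[1,0.5,-31,0,60],[1,0.5,-31,0,60],[1,0.5,-31,0,45],[1,0.5,-31,0,42],[1,0.5,-31,0,40]]])

```text
time: 13.78
tool_pos: [0.6151, -0.0679, 0.1504]
ee_rot: [-3.141, 0.001, -2.386]
wrist_force: [-0.3, -0.0, -0.5]
width: 0.0571
```

```bash
python3 - <<'E'
from bench import robot,cams
from h import *
o=robot.get_obs();print(o["tool_pos"],o["ee_rot"],o["wrist_force"],o["wrist_torque"],o["joint_positions"])
T=cams.snapshot("top");S=cams.snapshot("scene")
a=cv2.resize(T["frame"][170:260,335:415],None,fx=5,fy=5,interpolation=2)
b=cv2.resize(S["frame"][140:240,230:310],None,fx=5,fy=5,interpolation=2)
im=np.zeros((500,800,3),np.uint8);im[:450,:400]=a;im[:,400:]=b;cv2.imwrite("pics/k.png",im[:,:,::-1])
E
```

```text
[ 0.61506797 -0.06793001  0.15040546] [-3.14053793e+00  8.45998962e-04 -2.38643718e+00] [-0.31973936 -0.03598424 -0.49470305] [0.11529227 0.03001177 0.00670698] [-2.01639210e-01  2.54886934e-01  1.28668651e+00  8.38383592e-05
  1.59866972e+00 -2.52758817e+00]
```

View pics/k.png

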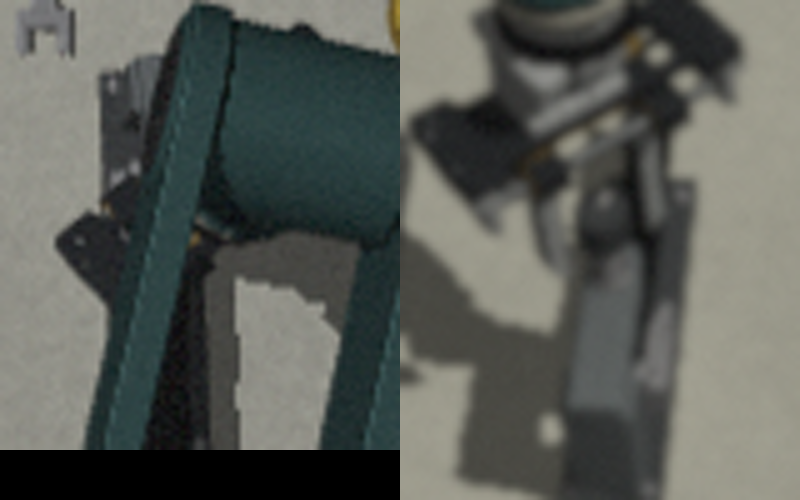

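The knob stands between the open fingers (scene crop about (600,215)). I'll nudge toward its estimated axis, lower slightly, and close in two stages, watching the force.

>>> step_arm(plan=[[[-2.5,1.5,-3,0,50],[-2.5,1.5,-3,0,42],[-2.5,1.5,-3,0,38],[-2.5,1.5,-3,0,36],[-2.5,1.5,-3,0,36],[-2.5,1.5,-3,0,36]]])

```text
time: 14.38
tool_pos: [0.6122, -0.0663, 0.1466]
ee_rot: [3.142, 0.0, -2.386]
wrist_force: [0.7, -0.2, -0.9]
width: 0.0341
```

>>> step_arm(plan=[[[0,0,0,0,20],[0,0,0,0,20],[0,0,0,0,20],[0,0,0,0,20]]])

```text
time: 14.72
tool_pos: [0.6122, -0.0664, 0.1466]
ee_rot: [3.142, 0.0, -2.386]
wrist_force: [-1.0, -0.9, 0.4]
width: 0.0317
```

>>> step_arm(plan=[[[0,0,0,-0.08,20],[0,0,0,-0.16,20],[0,0,0,-0.24,20],[0,0,0,-0.32,20],[0,0,0,-0.4,20],[0,0,0,-0.48,20],[0,0,0,-0.56,20],[0,0,0,-0.64,20]]])

```text
time: 15.38
tool_pos: [0.6125, -0.067, 0.1466]
ee_rot: [-3.14, 0.001, -3.03]
wrist_force: [0.0, -1.3, -1.0]
width: 0.0318
```

```bash
cat >q.py <<'E'
from bench import robot
o=robot.get_obs();print(o["time"],o["tool_pos"].round(4),o["ee_rot"].round(3),o["wrist_force"].round(2),o["wrist_torque"].round(3),o["joint_torque"][5].round(3),o["joint_positions"][5].round(3))
E
python3 q.py
```

```text
15.3833 [ 0.6125 -0.067   0.1466] [-3.14e+00  1.00e-03 -3.03e+00] [ 0.05 -1.26 -1.03] [-0.204 -0.091  0.164] -0.657 -1.882
```

>>> step_arm(plan=[[[0,0,0,-0.08,20],[0,0,0,-0.16,20],[0,0,0,-0.24,20],[0,0,0,-0.32,20],[0,0,0,-0.4,20],[0,0,0,-0.48,20],[0,0,0,-0.56,20],[0,0,0,-0.64,20]]])

```text
time: 16.05
tool_pos: [0.6124, -0.0676, 0.1466]
ee_rot: [-3.14, 0.002, 2.612]
wrist_force: [-0.3, -2.8, -0.5]
width: 0.0317
```

```bash
python3 q.py
```

```text
16.05 [ 0.6124 -0.0676  0.1466] [-3.140e+00  2.000e-03  2.612e+00] [-0.28 -2.78 -0.5 ] [-0.501 -0.085  0.12 ] -0.656 -1.242
```

>>> step_arm(plan=[[[0,0,0,-0.06,20],[0,0,0,-0.12,20],[0,0,0,-0.18,20],[0,0,0,-0.24,20],[0,0,0,-0.3,20]]])

```text
time: 16.47
tool_pos: [0.6122, -0.0679, 0.1466]
ee_rot: [-3.14, 0.002, 2.313]
wrist_force: [0.5, -4.5, 0.2]
width: 0.032
```

```bash
python3 q.py
```

```text
16.4667 [ 0.6122 -0.0679  0.1466] [-3.140e+00  2.000e-03  2.313e+00] [ 0.48 -4.45  0.18] [-0.63   0.063  0.096] -0.459 -0.943
```

>>> step_arm(plan=[[[0,0,0,-0.06,20],[0,0,0,-0.12,20],[0,0,0,-0.18,20],[0,0,0,-0.24,20]]])

```text
time: 16.8
tool_pos: [0.612, -0.068, 0.1466]
ee_rot: [-3.14, 0.002, 2.073]
wrist_force: [-0.1, -3.3, -0.1]
width: 0.0317
```

```bash
python3 q.py
```

```text
16.8 [ 0.612  -0.068   0.1466] [-3.140e+00  2.000e-03  2.073e+00] [-0.06 -3.26 -0.07] [-0.662  0.118  0.048] -0.459 -0.703
```

>>> step_arm(plan=[[[0,0,0,-0.06,20],[0,0,0,-0.12,20],[0,0,0,-0.18,20]]])

```text
time: 17.05
tool_pos: [0.6118, -0.0681, 0.1466]
ee_rot: [-3.14, 0.003, 1.893]
wrist_force: [-0.9, -3.6, 0.1]
width: 0.0313
```

```bash
python3 q.py
```

```text
17.05 [ 0.6118 -0.0681  0.1466] [-3.140e+00  3.000e-03  1.893e+00] [-0.92 -3.57  0.12] [-0.675  0.212  0.12 ] -0.459 -0.523
```

>>> step_arm(plan=[[[0,-1,0,-0.06,20],[0,-1,0,-0.12,20],[0,-1,0,-0.18,20]]])

```text
time: 17.3
tool_pos: [0.6116, -0.0682, 0.1466]
ee_rot: [-3.14, 0.001, 1.714]
wrist_force: [-1.4, -1.5, 1.7]
width: 0.0314
```

```bash
python3 q.py
```

```text
17.3 [ 0.6116 -0.0682  0.1466] [-3.140e+00  1.000e-03  1.714e+00] [-1.35 -1.51  1.67] [-0.372  0.333  0.182] -0.46 -0.345
```

>>> step_arm(plan=[[[0,0,0,-0.06,20],[0,0,0,-0.12,20],[0,0,0,-0.18,20]]])

```text
time: 17.55
tool_pos: [0.6114, -0.0682, 0.1466]
ee_rot: [-3.14, 0.002, 1.534]
wrist_force: [-1.8, -1.6, 1.4]
width: 0.0314
```

```bash
python3 q.py
```

```text
17.55 [ 0.6114 -0.0682  0.1466] [-3.140e+00  2.000e-03  1.534e+00] [-1.77 -1.62  1.39] [-0.366  0.407  0.137] -0.458 -0.165
```

>>> step_arm(plan=[[[0,0,0,-0.06,20],[0,0,0,-0.12,20],[0,0,0,-0.18,20]]])

```text
time: 17.8
tool_pos: [0.6112, -0.0682, 0.1465]
ee_rot: [-3.14, 0.002, 1.354]
wrist_force: [-2.3, -1.9, 1.7]
width: 0.0313
```

```bash
python3 q.py
```

```text
17.8 [ 0.6112 -0.0682  0.1465] [-3.140e+00  2.000e-03  1.354e+00] [-2.32 -1.86  1.74] [-0.358  0.527  0.152] -0.458 0.015
```

>>> step_arm(plan=[[[0,0,0,-0.06,20],[0,0,0,-0.12,20],[0,0,0,-0.18,20]]])

```text
time: 18.05
tool_pos: [0.611, -0.0681, 0.1465]
ee_rot: [-3.14, 0.002, 1.174]
wrist_force: [-2.7, -1.0, 1.3]
width: 0.0316
```

```bash
python3 q.py
```

```text
18.05 [ 0.611  -0.0681  0.1465] [-3.140e+00  2.000e-03  1.174e+00] [-2.73 -1.04  1.29] [-0.348  0.609  0.138] -0.445 0.195
```

>>> step_arm(plan=[[[0,0,0,-0.06,20],[0,0,0,-0.12,20],[0,0,0,-0.18,20]]])

```text
time: 18.3
tool_pos: [0.6109, -0.068, 0.1466]
ee_rot: [-3.14, 0.003, 0.994]
wrist_force: [-3.7, -2.0, 1.2]
width: 0.0316
```

```bash
python3 q.py
```

```text
18.3 [ 0.6109 -0.068   0.1466] [-3.14e+00  3.00e-03  9.94e-01] [-3.74 -2.02  1.2 ] [-0.306  0.762  0.132] -0.427 0.375
```

>>> step_arm(plan=[[[0,0,0,-0.06,20],[0,0,0,-0.12,20],[0,0,0,-0.18,20]]])

```text
time: 18.55
tool_pos: [0.6108, -0.0679, 0.1465]
ee_rot: [-3.14, 0.003, 0.814]
wrist_force: [-3.2, -2.7, 1.7]
width: 0.0312
```

```bash
python3 q.py
```

```text
18.55 [ 0.6108 -0.0679  0.1465] [-3.14e+00  3.00e-03  8.14e-01] [-3.24 -2.73  1.71] [-0.299  0.793  0.175] -0.41 0.555
```

>>> step_arm(plan=[[[-1,-0.5,0,-0.06,20],[-1,-0.5,0,-0.12,20]]])

```text
time: 18.72
tool_pos: [0.6106, -0.0678, 0.1465]
ee_rot: [-3.141, 0.001, 0.694]
wrist_force: [-1.4, -0.4, 1.2]
width: 0.0315
```

```bash
python3 q.py
```

```text
18.7167 [ 0.6106 -0.0678  0.1465] [-3.141e+00  1.000e-03  6.940e-01] [-1.44 -0.38  1.17] [-0.091  0.351  0.231] -0.405 0.674
```

>>> step_arm(plan=[[[0,0,0,-0.06,20],[0,0,0,-0.12,20]]])

```text
time: 18.88
tool_pos: [0.6105, -0.0678, 0.1466]
ee_rot: [-3.141, 0.001, 0.574]
wrist_force: [-1.2, -0.0, 1.2]
width: 0.0315
```

```bash
python3 q.py
```

```text
18.8833 [ 0.6105 -0.0678  0.1466] [-3.141e+00  1.000e-03  5.740e-01] [-1.2  -0.01  1.19] [-0.075  0.452  0.19 ] -0.388 0.794
```

>>> step_arm(plan=[[[0,0,0,-0.06,20],[0,0,0,-0.12,20]]])

```text
time: 19.05
tool_pos: [0.6105, -0.0676, 0.1466]
ee_rot: [-3.141, 0.001, 0.454]
wrist_force: [-2.6, 0.8, 0.8]
width: 0.0312
```

```bash
python3 q.py
```

```text
19.05 [ 0.6105 -0.0676  0.1466] [-3.141e+00  1.000e-03  4.540e-01] [-2.59  0.81  0.84] [-0.009  0.497  0.219] -0.376 0.914
```

Torque about z and the j6 torque have both been changing steadily since about 2.6 rad, so the spindle is on the coupon. Small steps until the click.

>>> step_arm(plan=[[[0,0,0,-0.05,20],[0,0,0,-0.1,20]]])

```text
time: 19.22
tool_pos: [0.6104, -0.0675, 0.1465]
ee_rot: [-3.141, 0.002, 0.355]
wrist_force: [-1.7, 0.9, 0.3]
width: 0.0315
```

```bash
python3 q.py
```

```text
19.2167 [ 0.6104 -0.0675  0.1465] [-3.141e+00  2.000e-03  3.550e-01] [-1.69  0.86  0.34] [0.04  0.585 0.234] -0.262 1.013
```

>>> step_arm(plan=[[[0,0,0,-0.05,20],[0,0,0,-0.1,20]]])

```text
time: 19.38
tool_pos: [0.6104, -0.0674, 0.1466]
ee_rot: [-3.141, 0.002, 0.255]
wrist_force: [-2.4, 1.0, 0.4]
width: 0.0315
```

```bash
python3 q.py
```

```text
19.3833 [ 0.6104 -0.0674  0.1466] [-3.141e+00  2.000e-03  2.550e-01] [-2.44  1.04  0.36] [0.054 0.496 0.256] -0.259 1.113
```

>>> step_arm(plan=[[[0,0,0,-0.05,20],[0,0,0,-0.1,20]]])

```text
time: 19.55
tool_pos: [0.6104, -0.0673, 0.1466]
ee_rot: [-3.141, 0.002, 0.155]
wrist_force: [-2.1, 0.8, 1.6]
width: 0.0313
```

```bash
python3 q.py
```

```text
19.55 [ 0.6104 -0.0673  0.1466] [-3.141e+00  2.000e-03  1.550e-01] [-2.14  0.8   1.65] [0.135 0.5   0.213] -0.249 1.213
```

>>> step_arm(plan=[[[0,0,0,-0.05,20],[0,0,0,-0.1,20]]])

```text
time: 19.72
tool_pos: [0.6104, -0.0672, 0.1465]
ee_rot: [-3.141, 0.002, 0.055]
wrist_force: [-2.3, 1.0, 1.7]
width: 0.0314
```

```bash
python3 q.py
```

```text
19.7167 [ 0.6104 -0.0672  0.1465] [-3.141e+00  2.000e-03  5.500e-02] [-2.28  1.02  1.73] [0.235 0.501 0.222] -0.239 1.313
```

>>> step_arm(plan=[[[0,0,0,-0.05,20],[0,0,0,-0.1,20]]])

```text
time: 19.88
tool_pos: [0.6104, -0.067, 0.1465]
ee_rot: [-3.141, 0.002, -0.044]
wrist_force: [-1.5, 1.8, 0.7]
width: 0.0313
```

```bash
python3 q.py
```

```text
19.8833 [ 0.6104 -0.067   0.1465] [-3.141e+00  2.000e-03 -4.400e-02] [-1.54  1.77  0.68] [0.195 0.505 0.429] -0.039 1.413
```

>>> step_arm(plan=[[[0,0,0,-0.05,20],[0,0,0,-0.1,20]]])

```text
time: 20.05
tool_pos: [0.6104, -0.067, 0.1465]
ee_rot: [-3.141, 0.002, -0.144]
wrist_force: [-2.1, 2.1, 1.3]
width: 0.0316
```

```bash
python3 q.py
```

```text
20.05 [ 0.6104 -0.067   0.1465] [-3.141e+00  2.000e-03 -1.440e-01] [-2.09  2.05  1.34] [0.331 0.542 0.092] -0.47 1.513
```

>>> step_arm(plan=[[[0,0,0,-0.05,20],[0,0,0,-0.1,20]]])

```text
time: 20.22
tool_pos: [0.6104, -0.0669, 0.1465]
ee_rot: [-3.141, 0.002, -0.245]
wrist_force: [-0.8, 1.8, 2.2]
width: 0.0313
```

```bash
python3 q.py
```

```text
20.2167 [ 0.6104 -0.0669  0.1465] [-3.141e+00  2.000e-03 -2.450e-01] [-0.8   1.82  2.16] [0.381 0.537 0.095] -0.399 1.614
```

>>> step_arm(plan=[[[0,0,0,-0.05,20],[0,0,0,-0.1,20]]])

```text
time: 20.38
tool_pos: [0.6104, -0.0669, 0.1465]
ee_rot: [-3.141, 0.002, -0.345]
wrist_force: [-1.5, 2.5, 1.2]
width: 0.0316
```

```bash
python3 q.py
```

```text
20.3833 [ 0.6104 -0.0669  0.1465] [-3.141e+00  2.000e-03 -3.450e-01] [-1.55  2.49  1.18] [0.358 0.426 0.098] -0.432 1.714
```

Torque peaked at 0.43 N·m, then dropped to 0.09: one click. I'll go on to one more to confirm it and for margin.

>>> step_arm(plan=[[[0,0,0,-0.05,20],[0,0,0,-0.1,20],[0,0,0,-0.15,20],[0,0,0,-0.2,20]]])

```text
time: 20.72
tool_pos: [0.6105, -0.0667, 0.1465]
ee_rot: [-3.141, 0.002, -0.545]
wrist_force: [-1.7, 2.9, 1.8]
width: 0.0313
```

```bash
python3 q.py
```

```text
20.7167 [ 0.6105 -0.0667  0.1465] [-3.141e+00  2.000e-03 -5.450e-01] [-1.75  2.91  1.77] [0.488 0.543 0.085] -0.451 1.914
```

>>> step_arm(plan=[[[0,0,0,-0.05,20],[0,0,0,-0.1,20],[0,0,0,-0.15,20],[0,0,0,-0.2,20]]])

```text
time: 21.05
tool_pos: [0.6106, -0.0664, 0.1465]
ee_rot: [-3.141, 0.003, -0.744]
wrist_force: [-1.6, 2.8, 0.2]
width: 0.0318
```

```bash
python3 q.py
```

```text
21.05 [ 0.6106 -0.0664  0.1465] [-3.141e+00  3.000e-03 -7.440e-01] [-1.63  2.78  0.25] [0.533 0.446 0.252] -0.19 2.113
```

>>> step_arm(plan=[[[0,0,0,-0.05,20],[0,0,0,-0.1,20]]])

```text
time: 21.22
tool_pos: [0.6107, -0.0663, 0.1465]
ee_rot: [-3.141, 0.003, -0.843]
wrist_force: [-1.0, 3.4, 0.5]
width: 0.0315
```

```bash
python3 q.py
```

```text
21.2167 [ 0.6107 -0.0663  0.1465] [-3.141e+00  3.000e-03 -8.430e-01] [-0.96  3.44  0.5 ] [0.508 0.33  0.491] 0.002 2.213
```

>>> step_arm(plan=[[[0,0,0,-0.05,20],[0,0,0,-0.1,20]]])

```text
time: 21.38
tool_pos: [0.6108, -0.0664, 0.1465]
ee_rot: [-3.141, 0.002, -0.944]
wrist_force: [-0.8, 2.5, 0.8]
width: 0.0313
```

```bash
python3 q.py
```

```text
21.3833 [ 0.6108 -0.0664  0.1465] [-3.141e+00  2.000e-03 -9.440e-01] [-0.76  2.51  0.79] [0.706 0.264 0.061] -0.472 2.313
```

The second click (0.49 → 0.06 N·m) came 0.8 rad after the first, as expected. I'll open, rise and back off.

>>> step_arm(plan=[[[0,0,0,0,90],[0,0,0,0,90],[0,0,0,0,90],[0,0,0,0,90],[0,0,0,0,90],[0,0,0,0,90],[0,0,0,0,90],[0,0,20,0,90]]])

```text
time: 22.05
tool_pos: [0.6087, -0.0674, 0.1618]
ee_rot: [3.135, 0.007, -0.943]
wrist_force: [0.1, 0.7, -0.8]
width: 0.0812
```

>>> step_arm(plan=[[[0,0,40,0,90],[0,0,80,0,90],[0,0,100,0,90],[-40,30,100,0,90],[-80,60,100,0,90],[-120,90,100,0,90],[-140,130,100,0,90],[-140,170,100,0,90]]])

```text
time: 22.72
tool_pos: [0.474, 0.0812, 0.2676]
ee_rot: [-3.141, -0.001, -0.944]
wrist_force: [1.5, -0.8, 0.3]
width: 0.0849
```

>>> step_arm(plan=[[[0,0,0,0,90],[0,0,0,0,90],[0,0,0,0,90],[0,0,0,0,90]]])

```text
time: 23.05
tool_pos: [0.4769, 0.0803, 0.2663]
ee_rot: [3.141, -0.0, -0.945]
wrist_force: [-0.1, 0.6, 0.1]
width: 0.0845
```

```bash
python3 q.py; python3 - <<'E'
from bench import cams
from h import *
T=cams.snapshot("top");S=cams.snapshot("scene")
a=cv2.resize(T["frame"][170:310,325:425],None,fx=4,fy=4,interpolation=2)
b=cv2.resize(S["frame"][130:250,220:310],None,fx=4,fy=4,interpolation=2)
im=np.zeros((560,760,3),np.uint8);im[:,:400]=a;im[:480,400:]=b;cv2.imwrite("pics/f.png",im[:,:,::-1])
g=T["frame"].max(2)
for c0 in(367,370,373): print(g[272:286,c0])
E
```

```text
23.05 [0.4769 0.0803 0.2663] [ 3.141 -0.    -0.945] [-0.05  0.59  0.12] [ 0.085  0.138 -0.013] -0.0 2.566
[ 36  36  37  40  34  38  38  35  75 125 146 141 143 146]
[ 38  37  37  36  38  40  36  30  92 139 141 144 146 142]
[ 38  36  40  39  32  35  35  35  94 140 143 143 145 144]
```

View pics/f.png

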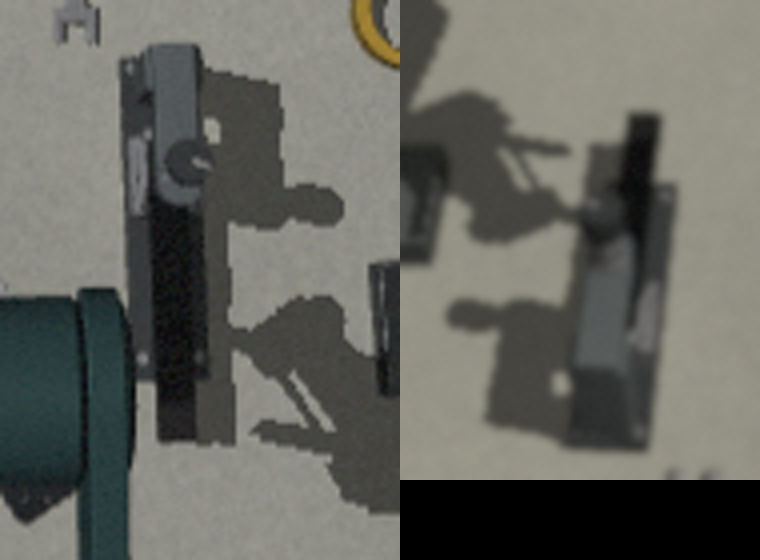

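The white line now points right at crop (205,165), which matches about 275° clockwise. The coupon's rear end is unchanged at row 440. Joint 6 is close to its limit, so I'll turn back a little and hand in.

>>> step_arm(plan=[[[0,0,0,0.1,90],[0,0,0,0.2,90],[0,0,0,0.3,90],[0,0,0,0.3,90],[0,0,0,0.3,90]]])

```text
time: 23.57
tool_pos: [0.4768, 0.0804, 0.2662]
ee_rot: [3.141, 0.0, -0.648]
wrist_force: [-0.9, -0.7, 0.2]
width: 0.0846
```

```bash
python3 q.py; python3 -c "
from bench import robot
print(robot.close_job())"
```

```text
23.5667 [0.4768 0.0804 0.2662] [ 3.141  0.    -0.648] [-0.92 -0.7   0.24] [0.022 0.129 0.035] -0.096 2.268
the job is handed in; nothing more can be done
None
```

The job is handed in at 23.6 s; no verdict is reported. The large black coupon is home against the back stop and, going by the torque readings, pinched by the spindle after two clutch clicks.

- **Coupon:** I laid it on the bed and slid it in until the stop pushed back with about 5 N at the wrist, well under the 20 N limit. I then let go. The top view put its centre at gauge x about -94.7 mm and y about +0.8 mm. Its rear end was still in the same place after the pinch.
- **Knob:** I turned it about 4.8 rad clockwise. The torque peaked at 0.43 and then 0.49 N·m, about 0.8 rad apart, and dropped below 0.1 after each. The white line ended where that turn should leave it.
- **At the end:** the gripper was open and clear of everything, and I never went near the bystanders.

Not everything was confirmed:

- **Pinch force:** I could only infer it from the torque, not measure it.
- **Bystanders:** I did not re-measure their positions.
- **Coupon start position:** the two cameras disagreed by about 13 mm along its length. I used the top view, and contact with the stop settled it.
- **Wrist joint:** it came within 0.004 rad of its range limit while backing off. I turned it back before handing in.

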